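Clamp the culture chamber's cover crisscross

TASK

Someone began to clamp down the clear cover of the culture chamber and has turned one diagonal pair of its four black corner knobs half way. Turn the two knobs that are still loose clockwise to about half way as well (bar at about 45 degrees to the chamber's sides), then tighten all four clockwise until each is tight against its stop, crosswise: one diagonal pair first, then the other pair. No knob may be tightened while another is still loose, and leave the open petri dish beside the chamber where it is.

Things in the scene. Friction and masses are not known exactly. Their poses are not given: they have to be found in the camera images.
- chamber: Fixed aluminium box 180 x 180 x 50 mm with a clear cover (top face at z = 50), dish inside, a knob at each corner; origin under its middle, z up. Two brass hose fittings stick out of its +y side. It stands turned by -0.4 to 2 rad about z. Close by are only low things (timer 50 high, felt pen, dish); a tall stereo microscope stands at the right, from about y = -0.37 m.
- knob_1_grip (a point): Clamping knob at the chamber's (-62, +62) mm corner (from its middle, in its own x and y), diagonally opposite knob_3: a black upright bar 46 long, 12 thick, 28 high on a steel washer and stud. This point is on its turning axis, 10 mm below the bar's top, 26 above the cover; z up. It turns with the knob: x along the bar, y across its thickness.
- knob_1 (a joint): Turn of this knob, rad, growing clockwise seen from above. 0 = fully loose (bar parallel to the chamber side with the hose fittings), 0.79 = half way (45 degrees), 1.57 = tight at its stop (bar square to that side). Starts about half way, 0.6 to 0.95; turns stiffly (0.06 N m), stays where left; no spring, and it does not rise or sink.
- knob_2_grip (a point): Clamping knob at the chamber's (+62, +62) mm corner, diagonally opposite knob_4: a black upright bar 46 long, 12 thick, 28 high on a steel washer and stud. This point is on its turning axis, 10 mm below the bar's top, 26 above the cover; z up. It turns with the knob: x along the bar, y across its thickness.
- knob_2 (a joint): Turn of this knob, rad, growing clockwise seen from above. 0 = fully loose (bar parallel to the chamber side with the hose fittings), 0.79 = half way (45 degrees), 1.57 = tight at its stop (bar square to that side). Starts loose, 0 to 0.25; turns stiffly (0.06 N m), stays where left; no spring, and it does not rise or sink.
- knob_3_grip (a point): Clamping knob at the chamber's (+62, -62) mm corner, diagonally opposite knob_1: a black upright bar 46 long, 12 thick, 28 high on a steel washer and stud. This point is on its turning axis, 10 mm below the bar's top, 26 above the cover; z up. It turns with the knob: x along the bar, y across its thickness.
- knob_3 (a joint): Turn of this knob, rad, growing clockwise seen from above. 0 = fully loose (bar parallel to the chamber side with the hose fittings), 0.79 = half way (45 degrees), 1.57 = tight at its stop (bar square to that side). Starts about half way, 0.6 to 0.95; turns stiffly (0.06 N m), stays where left; no spring, and it does not rise or sink.
- knob_4_grip (a point): Clamping knob at the chamber's (-62, -62) mm corner, diagonally opposite knob_2: a black upright bar 46 long, 12 thick, 28 high on a steel washer and stud. This point is on its turning axis, 10 mm below the bar's top, 26 above the cover; z up. It turns with the knob: x along the bar, y across its thickness.
- knob_4 (a joint): Turn of this knob, rad, growing clockwise seen from above. 0 = fully loose (bar parallel to the chamber side with the hose fittings), 0.79 = half way (45 degrees), 1.57 = tight at its stop (bar square to that side). Starts loose, 0 to 0.25; turns stiffly (0.06 N m), stays where left; no spring, and it does not rise or sink.
- sample_dish: Clear round open petri dish, 60 mm across and 15 high, loose on the worktop at the chamber's -y side, away from the hose fittings, its middle about 145 from the chamber's; origin at the centre of its underside. Not to be disturbed.

How it is judged:
On the way, in this order (a step that is already met when the one before it is completed fails the run):
1. all four knobs are about half way (0.5 to 1.1 rad) (value of joint knob_1 between 0.5 and 1.1 rad and value of joint knob_2 between 0.5 and 1.1 rad and value of joint knob_3 between 0.5 and 1.1 rad and value of joint knob_4 between 0.5 and 1.1 rad), for 0.1 s.
2. two diagonally opposite knobs are tight (over 1.35 rad), the other two still about half way (under 1.15) (((value of joint each of knob_1, knob_3 above 1.35 rad and value of joint each of knob_2, knob_4 below 1.15 rad) or (value of joint each of knob_2, knob_4 above 1.35 rad and value of joint each of knob_1, knob_3 below 1.15 rad))), for 0.1 s.
At the end, for the whole second after the job is handed in: All four knobs are tight: each is turned past 1.35 rad (within 12 degrees of its stop), and the open dish is within 20 mm of where it stood (value of joint each of knob_1, knob_2, knob_3, knob_4 above 1.35 rad and distance of sample_dish from where it was at the start of the episode below 0.02 m); the robot touches nothing.
It fails at once if a knob is tightened (past 1.2 rad) while another is still loose (under 0.45 rad) (value of joint any of knob_1, knob_2, knob_3, knob_4 above 1.2 rad and value of joint any of knob_1, knob_2, knob_3, knob_4 below 0.45 rad).
It fails at once if the open dish is pushed more than 20 mm (distance of sample_dish from where it was at the start of the episode above 0.02 m).
It also fails if it takes over 70 s, if anything falls off the work surface, if the arm or the gripper's body presses on something with over 40 N, if the wrist force passes 120 N, or if a joint passes its speed limit or range.

ROBOT

A 6-joint arm with a two-finger parallel gripper is mounted at the origin on a cart in front of the work surface, level with it; the furniture and walls round the work are solid. World frame = base frame: x ahead of the robot, y to its left, z up, the work surface at z = 0. Lengths are in m, angles in rad, forces in N, time in s.
With the tool pointing down it reaches from about 0.35 to 0.775 m from the base axis. Payload 7.3 kg.
Tool frame: the origin (TCP) lies at the centre of the arm's flange, where the gripper is bolted on; the fingertips stand 178 mm ahead of it and the grasp point (between the pads) lies 159 mm ahead of it; z points along the fingers, y is the line along which they close (so a half turn about z gives the same grasp; the last joint's range is limited). The gripper opens to 92 mm and grips with 3 to 60 N. Pads are 19 mm wide; open, the fingers measure 130 mm over their backs; the gripper's body (75 mm by 190 mm) begins 47 mm behind the grasp point.
Start: joints at [1.131, 0.342, 1.524, -0, 1.275, -0.146], TCP at [0.152, 0.503, 0.405] pointing down, gripper open.
Joint ranges: [-2.53, 2.53], [-0.77, 2.02], [0.04, 2.7], [-1, 4.14], [0.28, 2.66], [-3.11, 3.11]. Speed limits (rad/s): [2.57, 2.57, 3.14, 3.14, 3.14, 3.14].

INTERFACE

Orientations are given as [roll, pitch, yaw] about the fixed x, y, z axes, in that order (R = Rz(yaw) Ry(pitch) Rx(roll)).
In Python, from cell import telemetry, vision, ticket gives the robot as it stands.
- The arm moves only by the shell command python3 -m crank 'ROWS' [FORCE]. ROWS is JSON, a list of rows, each a list of 5 numbers: the gripper command: -1 is shut, 1 is fully open, values between are in proportion, then the shift along the tool's x, y, z in mm, then the turn about the tool's z in rad. In form: [[fingers, dx, dy, dz, roll], ...]. A call has 1 to 12 rows; each row is the pose to reach, as a shift and turn from the pose commanded when the call began, along the tool's axes at that moment; what a row does not reach only later rows make up. A row lasts 1/12 s, in which the tool goes at most 41.7 mm and 7.16 degrees, less where a joint would pass 70% of its speed; a pose out of reach is approached as far as the arm can. A call with a gripper value outside its range is refused whole. The fingers move at their own pace and stop on an object; FORCE is the grip in N (left out, the last holds). Time passes only in rows, so rows that repeat a pose let the fingers close. It gives the time, the measured TCP pose, the force, the opening and the grip force at its end, in the units of the state.
- telemetry.observe(): the state, without advancing time (a new reading comes with each control period).
- vision.read_camera(name): name is "side" or "top" or "wrist"; returns (picture, depth): 400x640x3 uint8, red, green, blue; 400x640 float32, m along the optical axis (not along the pixel's ray), 0 where there is no reading.
- vision.get_calibration(name): a dict with "camera_matrix" (3x3 intrinsics, pixels), "dist" ([k1, k2, p1, p2, k3] as OpenCV has them; the pictures are not rectified), "rvec" (rotation vector, rad) and "tvec" (3), from world to camera coordinates, as OpenCV has them. Camera axes: x right, y down, z forward; pixel columns grow to the right and rows downward; lengths in m; the calibration is good to about 2 mm. A picture is of the moment at which its call begins: read the wrist's pose just before it. get_calibration takes no time and is no camera call; for the wrist camera it gives the pose at the moment of the call.
- ticket.hand_in(): hands the job in; it is judged then, once.
The state is a dict: "time": time; "qpos": joint angles; "qvel": joint speeds; "joint_efforts": joint torques, N m; "tool_pos": TCP position; "tool_rot": TCP orientation; "contact_force": force on the tool from outside, world axes, zero at the start; "torque": the same for the moment, N m; "opening": finger opening in m; "grip_force": force on a finger pad.
Only numpy, scipy, OpenCV 4.12 (cv2) and the standard library are available. Lean on these libraries where they do the work, as an engineer would, in place of code of your own. Each camera call takes 0.05 s, during which the arm holds its last target. There are 200 camera calls.

## Working session

There is one attempt and no reset: what is moved stays moved. The work goes in short steps, Python scripts to look and compute and a shell command to move; the robot and the scene stay as the last step left them, time stands still between calls to the robot, and variables do not carry over. Pictures are saved under pics/ and viewed, at most 10 in all, crops included, and the job is handed in when it is done.

```bash
mkdir -p pics; ls; python3 - <<'E'
from cell import telemetry, vision
import cv2
s=telemetry.observe();print(s)
for n in("top","side"):
    p,d=vision.read_camera(n);cv2.imwrite(f"pics/{n}0.png",p[:,:,::-1])
    import numpy as np;np.savez(f"{n}0.npz",p=p,d=d);print(vision.get_calibration(n))
E
```

```text
pics
{'time': 0.0, 'qpos': array([ 1.13099567e+00,  3.42707705e-01,  1.52498922e+00, -7.93460019e-06,
        1.27543739e+00, -1.45976561e-01]), 'qvel': array([ 1.03276306e-03,  6.64432679e-04,  1.76676236e-03,  4.80808056e-04,
       -8.69942320e-06,  1.26636690e-03]), 'joint_efforts': array([-5.43943825e-04, -4.31248355e+01, -2.44217777e+01,  7.19388644e-02,
        5.59698092e-02, -1.19373485e-04]), 'tool_pos': array([0.1519573 , 0.50238609, 0.40406226]), 'tool_rot': array([-3.14006628e+00, -2.16741617e-04,  2.84777071e+00]), 'contact_force': array([ 0.31972039,  0.14450913, -0.31168789]), 'torque': array([-0.03349181, -0.00952051,  0.00335822]), 'grip_force': 0.0, 'opening': 0.09167872376371194}
{'camera_matrix': array([[476.68810507,   0.        , 319.73689694],
       [  0.        , 476.68810507, 196.36372261],
       [  0.        ,   0.        ,   1.        ]]), 'dist': array([-0.07901873,  0.        ,  0.        ,  0.        ,  0.        ]), 'rvec': array([ 2.14228954, -2.17208418,  0.19665679]), 'tvec': array([-0.00184227,  0.58942526,  0.98622771])}
{'camera_matrix': array([[388.54463707,   0.        , 311.77238115],
       [  0.        , 388.54463707, 206.09330871],
       [  0.        ,   0.        ,   1.        ]]), 'dist': array([-0.03799769,  0.        ,  0.        ,  0.        ,  0.        ]), 'rvec': array([ 2.09029296, -0.40733289,  0.20544887]), 'tvec': array([-0.54356679,  0.19753973,  0.70722451])}
```

View pics/top0.png

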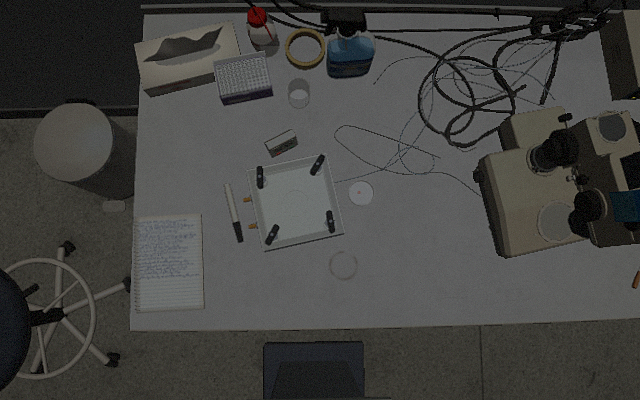

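The chamber is centred near (295,202) with its hose fittings on the left (+y). The knobs are at about (272,235)=1, (260,177)=2, (318,165)=3 and (330,221)=4; 2 and 4 are loose. The sample dish is at (360,193).

```bash
cat > h.py <<'E'
import numpy as np, cv2
from cell import telemetry, vision
def ray(c,uv,z):
    K,D=c["camera_matrix"],c["dist"];R=cv2.Rodrigues(c["rvec"])[0];t=c["tvec"].ravel()
    n=cv2.undistortPoints(np.float64(uv).reshape(-1,1,2),K,D).reshape(-1,2)
    d=np.c_[n,np.ones(len(n))]@R; o=-R.T@t
    return o+d*((z-o[2])/d[:,2])[:,None]
def world(c,uv,dep):
    R=cv2.Rodrigues(c["rvec"])[0];t=c["tvec"].ravel()
    n=cv2.undistortPoints(np.float64(uv).reshape(-1,1,2),c["camera_matrix"],c["dist"]).reshape(-1,2)
    return (np.c_[n,np.ones(len(n))]*dep[:,None]-t)@R
E
python3 - <<'E'
from h import *
f=np.load("top0.npz");p,d=f["p"],f["d"];c=vision.get_calibration("top")
v,u=np.mgrid[150:255,240:350];uv=np.c_[u.ravel(),v.ravel()]
P=world(c,uv,d[v,u].ravel());print(np.percentile(P[:,2],[5,50,90,97,99]))
g=p.max(2)[v,u]
m=(g<60).astype(np.uint8)
n,l,st,ce=cv2.connectedComponentsWithStats(m)
for i in range(1,n):
    if st[i,4]<40: continue
    k=l.ravel()==i;z=P[k,2];kt=k&(P[:,2]>.075)
    if kt.sum()<15: continue
    Q=ray(c,uv[kt],.086)[:,:2];q=Q-Q.mean(0);w,V=np.linalg.eigh(q.T@q/len(q))
    print(ce[i]+[240,150],st[i,4],kt.sum(),np.median(P[kt],0).round(4),Q.mean(0).round(4),"len/thick",np.sqrt(12*w).round(4),"ang",np.arctan2(V[1,1],V[0,1]).round(3)%np.pi)
E
```

```text
[-0.00106268  0.04960957  0.05384874  0.08588051  0.08875574]
[316.87313433 164.60447761] 134 117 [ 0.6496 -0.0021  0.0865] [ 0.651  -0.0032] len/thick [0.0123 0.0471] ang 2.577
[259.58870968 176.9516129 ] 124 114 [0.6249 0.1162 0.086 ] [0.6257 0.1164] len/thick [0.0118 0.0461] ang 0.03359265358979302
[330.08333333 221.40909091] 132 124 [ 0.5295 -0.029   0.0863] [ 0.5305 -0.029 ] len/thick [0.0124 0.0463] ang 0.15859265358979302
[271.63636364 234.77272727] 132 121 [0.5023 0.0906 0.0861] [0.5052 0.0914] len/thick [0.0124 0.0455] ang 2.635
```

```bash
cat >> h.py <<'E'
from scipy.spatial.transform import Rotation as Ro
K={1:(.5052,.0914),2:(.6257,.1164),3:(.651,-.0032),4:(.5305,-.029)}
def go(k,z,ang):
    s=telemetry.observe();R=Ro.from_euler("xyz",s["tool_rot"]).as_matrix()
    dl=R.T@(np.r_[K[k],z]-s["tool_pos"])*1000
    r=(s["tool_rot"][2]-ang+np.pi/2)%np.pi-np.pi/2
    print("t",round(s["time"],2),"delta mm",dl.round(1),"roll",round(r,3),"F",s["contact_force"].round(1),"rot",s["tool_rot"].round(3))
E
python3 -c "
from h import *
go(2,.30,.034)"
```

```text
t 0.1 delta mm [-565.2 -232.2  104.3] roll -0.328 F [0.4 1.1 0.4] rot [-3.14  -0.     2.848]
```

```bash
python3 -m crank '[[1,-565,-232,104,-0.328],[1,-565,-232,104,-0.328],[1,-565,-232,104,-0.328],[1,-565,-232,104,-0.328],[1,-565,-232,104,-0.328],[1,-565,-232,104,-0.328],[1,-565,-232,104,-0.328],[1,-565,-232,104,-0.328],[1,-565,-232,104,-0.328],[1,-565,-232,104,-0.328],[1,-565,-232,104,-0.328],[1,-565,-232,104,-0.328]]' 15; python3 -c "
from h import *
go(2,.30,.034)"
```

```text
time: 1.1
tool_pos: [0.5281, 0.1957, 0.3217]
tool_rot: [3.142, -0.001, -3.108]
contact_force: [0.3, 0.4, 0.7]
opening: 0.092
grip_force: 0.0
t 1.1 delta mm [-94.9 -82.6  21.7] roll -0.0 F [0.3 0.4 0.7] rot [ 3.142e+00 -1.000e-03 -3.108e+00]
```

```bash
python3 -m crank '[[1,-85,-74,20,0],[1,-85,-74,20,0],[1,-85,-74,20,0],[1,-85,-74,20,0],[1,-85,-74,20,0],[1,-85,-74,20,0]]'; python3 - <<'E'
from h import *
go(2,.239,.034)
p,d=vision.read_camera("wrist");cv2.imwrite("pics/w1.png",p[:,:,::-1])
c=vision.get_calibration("wrist")
for k in K:
    uv=cv2.projectPoints(np.array([[*K[k],.086]]),c["rvec"],c["tvec"],c["camera_matrix"],c["dist"])[0].ravel();print(k,uv.round())
E
```

```text
time: 1.6
tool_pos: [0.6138, 0.1267, 0.3019]
tool_rot: [3.141, -0.002, -3.108]
contact_force: [-0.1, 0.5, -0.1]
opening: 0.0917
grip_force: 0.0
t 1.6 delta mm [-11.7 -10.7  62.9] roll 0.0 F [-0.1  0.5 -0.1] rot [ 3.141e+00 -2.000e-03 -3.108e+00]
1 [255.  38.]
2 [299. 255.]
3 [107. 286.]
4 [28. 81.]
```

View pics/w1.png

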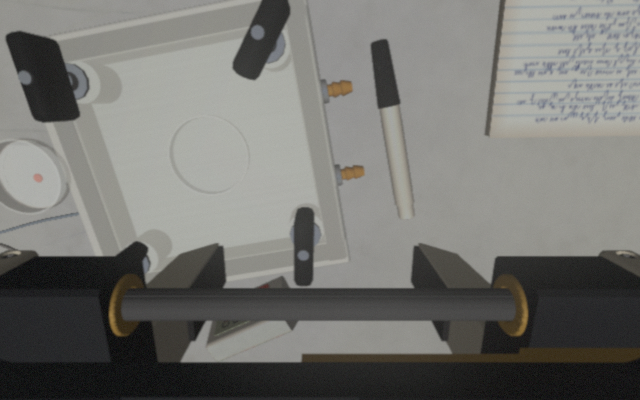

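The wrist view shows knob 2's cap at (303,255), predicted (299,255), and knobs 1 and 4 also agree within about 2 mm. Path down is clear, so I'll grasp it.

```bash
python3 -m crank '[[1,-11.5,-10.5,0,0],[1,-11.5,-10.5,30,0],[1,-11.5,-10.5,62,0],[1,-11.5,-10.5,62,0],[1,-11.5,-10.5,62,0],[-1,-11.5,-10.5,62,0],[-1,-11.5,-10.5,62,0],[-1,-11.5,-10.5,62,0],[-1,-11.5,-10.5,62,0],[-1,-11.5,-10.5,62,0],[-1,-11.5,-10.5,62,0],[-1,-11.5,-10.5,62,0]]' 15; python3 -c "
from h import *
go(2,.239,.208-.785)"
```

```text
time: 2.65
tool_pos: [0.6262, 0.1162, 0.2407]
tool_rot: [3.141, 0.0, -3.107]
contact_force: [-0.4, 0.5, 0.3]
opening: 0.0497
grip_force: 0.0
t 2.65 delta mm [0.5 0.2 1.7] roll 0.611 F [-0.4  0.5  0.3] rot [ 3.141  0.    -3.107]
```

```bash
python3 -m crank '[[-1,0,0,0,0],[-1,0,0,0,0],[-1,0,0,0,0],[-1,0,0,0,0],[-1,0,0,0,0],[-1,0,0,0,0],[-1,0,0,0,0],[-1,0,0,0,0],[-1,0,0,0,0]]'; python3 -m crank '[[-1,0,0,0,0.1],[-1,0,0,0,0.2],[-1,0,0,0,0.3],[-1,0,0,0,0.4],[-1,0,0,0,0.5],[-1,0,0,0,0.61],[-1,0,0,0,0.61],[-1,0,0,0,0.61],[-1,0,0,0,0.61]]'
```

```text
time: 3.4
tool_pos: [0.626, 0.1175, 0.2404]
tool_rot: [3.139, 0.0, -3.107]
contact_force: [-0.3, 6.9, 0.2]
opening: 0.0116
grip_force: 15.0
time: 4.15
tool_pos: [0.626, 0.1175, 0.2404]
tool_rot: [3.14, -0.001, 2.566]
contact_force: [-0.6, 6.0, -0.4]
opening: 0.012
grip_force: 15.0
```

```bash
python3 -m crank '[[0,0,0,0,0],[0,0,0,0,0],[0,0,0,0,0],[0,0,0,0,0],[0,0,0,-40,0],[0,0,0,-60,0],[0,0,0,-60,0],[0,0,0,-60,0]]'; python3 -c "
from h import *
go(4,.30,.159)"
```

```text
time: 4.82
tool_pos: [0.6264, 0.1161, 0.3019]
tool_rot: [3.14, 0.003, 2.566]
contact_force: [-0.7, 0.4, -0.9]
opening: 0.0459
grip_force: 0.0
t 4.82 delta mm [   1.4 -173.9    1.6] roll -0.735 F [-0.7  0.4 -0.9] rot [3.140e+00 3.000e-03 2.566e+00]
```

```bash
python3 -m crank '[[0,1.4,-174,0,-0.735],[0,1.4,-174,0,-0.735],[0,1.4,-174,0,-0.735],[0,1.4,-174,0,-0.735],[0,1.4,-174,0,-0.735],[0,1.4,-174,0,-0.735],[0,1.4,-174,0,-0.735],[0,1.4,-174,0,-0.735],[0,1.4,-174,0,-0.735],[0,1.4,-174,0,-0.735]]'; python3 - <<'E'
from h import *
go(4,.239,.159)
E
```

```text
time: 5.65
tool_pos: [0.5304, -0.0284, 0.2999]
tool_rot: [3.141, -0.001, -2.984]
contact_force: [0.4, 0.4, -0.0]
opening: 0.0457
grip_force: 0.0
t 5.65 delta mm [-0.  -0.6 60.9] roll -0.001 F [ 0.4  0.4 -0. ] rot [ 3.141e+00 -1.000e-03 -2.984e+00]
```

Descend, close, turn knob 4 to half way, then check with the top camera.

```bash
python3 -m crank '[[0,0,-0.6,35,0],[0,0,-0.6,61,0],[0,0,-0.6,61,0],[-1,0,-0.6,61,0],[-1,0,-0.6,61,0],[-1,0,-0.6,61,0],[-1,0,-0.6,61,0],[-1,0,-0.6,61,0],[-1,0,-0.6,61,0],[-1,0,-0.6,61,0],[-1,0,-0.6,61,0],[-1,0,-0.6,61,0]]'; python3 -m crank '[[-1,0,0,0,0],[-1,0,0,0,0.1],[-1,0,0,0,0.2],[-1,0,0,0,0.3],[-1,0,0,0,0.4],[-1,0,0,0,0.5],[-1,0,0,0,0.62],[-1,0,0,0,0.735],[-1,0,0,0,0.735],[-1,0,0,0,0.735],[-1,0,0,0,0.735]]'; python3 - <<'E'
from h import *
p,d=vision.read_camera("wrist");cv2.imwrite("pics/w2.png",p[:,:,::-1])
E
```

```text
time: 6.65
tool_pos: [0.5305, -0.0291, 0.2404]
tool_rot: [3.141, 0.002, -2.982]
contact_force: [-1.7, 3.2, 6.3]
opening: 0.0121
grip_force: 15.0
time: 7.57
tool_pos: [0.5305, -0.0293, 0.2404]
tool_rot: [3.141, 0.001, 2.566]
contact_force: [-1.9, 1.9, 7.6]
opening: 0.0121
grip_force: 15.0
```

View pics/w2.png

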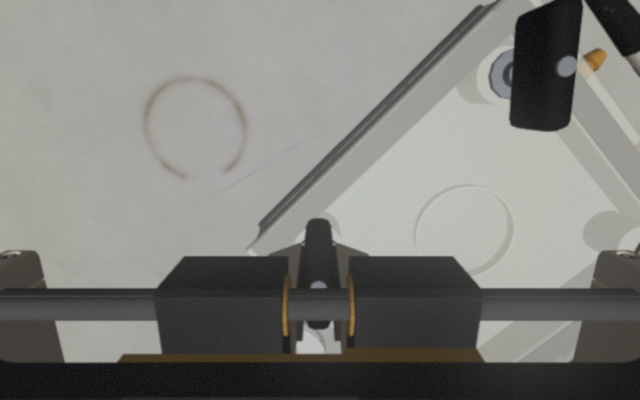

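Knob 4 is held at (318,285), its bar at 45° to the chamber sides. Before tightening I'll check knob 2 from the top camera.

```bash
cat >> h.py <<'E'
def knobs(name="top"):
    p,d=vision.read_camera(name);c=vision.get_calibration(name)
    np.savez("last.npz",p=p,d=d);cv2.imwrite("pics/last.png",p[:,:,::-1])
    v,u=np.mgrid[0:400,0:640];uv=np.c_[u.ravel(),v.ravel()]
    P=world(c,uv,d.ravel())
    for k in K:
        q=P[:,:2]-K[k]
        m=(np.hypot(*q.T)<.035)&(P[:,2]>.075)&(P[:,2]<.098)&(p.max(2).ravel()<60)
        if m.sum()<15: print(k,"hidden",m.sum());continue
        Q=ray(c,uv[m],.086)[:,:2];C=Q.mean(0);w,V=np.linalg.eigh(np.cov((Q-C).T))
        a=np.arctan2(V[1,1],V[0,1])
        print(k,m.sum(),C.round(4),"len/thick",np.sqrt(12*w).round(4),"turn",round((.208-a+.4)%np.pi-.4,3))
E
python3 -c "
from h import *
knobs();go(4,.239,.208-1.57)"
```

```text
1 118 [0.5054 0.0914] len/thick [0.0124 0.0458] turn 0.716
2 114 [0.626  0.1166] len/thick [0.0125 0.0462] turn 0.773
3 60 [ 0.6606 -0.0095] len/thick [0.0129 0.0252] turn 0.709
4 hidden 0
t 7.67 delta mm [0.2 0.2 1.3] roll 0.786 F [-2.2  1.8  5.7] rot [3.141e+00 1.000e-03 2.566e+00]
```

Knob 2 is at 0.77, so all four are half way. Tighten knob 4.

```bash
python3 -m crank '[[-1,0,0,0,0.1],[-1,0,0,0,0.2],[-1,0,0,0,0.3],[-1,0,0,0,0.4],[-1,0,0,0,0.5],[-1,0,0,0,0.6],[-1,0,0,0,0.7],[-1,0,0,0,0.77],[-1,0,0,0,0.77],[-1,0,0,0,0.77]]'; python3 -c "
from h import *
print(telemetry.observe()['torque'])"; python3 -m crank '[[0,0,0,0,0],[0,0,0,0,0],[0,0,0,0,0],[0,0,0,0,0],[0,0,0,0,0],[0,0,0,-40,0],[0,0,0,-60,0],[0,0,0,-60,0],[0,0,0,-60,0]]'; python3 -c "
from h import *
K[2]=(.626,.1175)
go(2,.30,.208-.785)"
```

```text
time: 8.5
tool_pos: [0.5303, -0.0294, 0.2403]
tool_rot: [3.141, 0.0, 1.795]
contact_force: [-1.3, 1.2, 7.6]
opening: 0.0117
grip_force: 15.0
[ 0.20024519  0.50809928 -0.06243071]
time: 9.25
tool_pos: [0.5306, -0.0296, 0.3003]
tool_rot: [3.139, 0.001, 1.796]
contact_force: [-0.9, 0.7, -0.6]
opening: 0.0459
grip_force: 0.0
t 9.25 delta mm [122.1 125.8   0.5] roll -0.769 F [-0.9  0.7 -0.6] rot [3.139e+00 1.000e-03 1.796e+00]
```

```bash
python3 -m crank '[[0,122,126,0,-0.769],[0,122,126,0,-0.769],[0,122,126,0,-0.769],[0,122,126,0,-0.769],[0,122,126,0,-0.769],[0,122,126,0,-0.769],[0,122,126,0,-0.769],[0,122,126,0,-0.769],[0,122,126,0,-0.769],[0,122,126,0,-0.769]]'; python3 - <<'E'
from h import *
K[2]=(.626,.1175)
go(2,.239,.208-.785)
E
```

```text
time: 10.08
tool_pos: [0.6258, 0.1168, 0.2991]
tool_rot: [-3.141, -0.001, 2.561]
contact_force: [0.1, 0.3, -0.3]
opening: 0.0461
grip_force: 0.0
t 10.08 delta mm [ 0.1  0.7 60.1] roll -0.003 F [ 0.1  0.3 -0.3] rot [-3.141e+00 -1.000e-03  2.561e+00]
```

```bash
python3 -m crank '[[0,0,0,35,0],[0,0,0,60,0],[0,0,0,60,0],[-1,0,0,60,0],[-1,0,0,60,0],[-1,0,0,60,0],[-1,0,0,60,0],[-1,0,0,60,0],[-1,0,0,60,0],[-1,0,0,60,0],[-1,0,0,60,0],[-1,0,0,60,0]]'; python3 -m crank '[[-1,0,0,0,0],[-1,0,0,0,0.1],[-1,0,0,0,0.2],[-1,0,0,0,0.3],[-1,0,0,0,0.4],[-1,0,0,0,0.5],[-1,0,0,0,0.6],[-1,0,0,0,0.7],[-1,0,0,0,0.77],[-1,0,0,0,0.77],[-1,0,0,0,0.77]]';  python3 -m crank '[[0,0,0,0,0],[0,0,0,0,0],[0,0,0,0,0],[0,0,0,0,0],[0,0,0,0,0],[0,0,0,-40,0],[0,0,0,-60,0],[0,0,0,-60,0],[0,0,0,-60,0]]'; python3 -c "
from h import *
go(1,.30,.208-.715)"
```

```text
time: 11.08
tool_pos: [0.6262, 0.1176, 0.2404]
tool_rot: [3.14, 0.001, 2.565]
contact_force: [-1.0, 0.9, 5.3]
opening: 0.0116
grip_force: 15.0
time: 12.0
tool_pos: [0.626, 0.1174, 0.2404]
tool_rot: [3.141, 0.0, 1.794]
contact_force: [-2.4, -0.7, 7.0]
opening: 0.012
grip_force: 15.0
time: 12.75
tool_pos: [0.6262, 0.1176, 0.3007]
tool_rot: [3.139, 0.0, 1.795]
contact_force: [-1.0, -0.2, -0.5]
opening: 0.0456
grip_force: 0.0
t 12.75 delta mm [   1.4 -123.8    0.4] roll -0.84 F [-1.  -0.2 -0.5] rot [3.139 0.    1.795]
```

Go over knob 1, then check knobs 2, 3 and 4 from the top.

```bash
python3 -m crank '[[0,1.4,-124,0,-0.84],[0,1.4,-124,0,-0.84],[0,1.4,-124,0,-0.84],[0,1.4,-124,0,-0.84],[0,1.4,-124,0,-0.84],[0,1.4,-124,0,-0.84],[0,1.4,-124,0,-0.84],[0,1.4,-124,0,-0.84],[0,1.4,-124,0,-0.84],[0,1.4,-124,0,-0.84]]'; python3 - <<'E'
from h import *
knobs()
go(1,.239,.208-.715)
E
```

```text
time: 13.58
tool_pos: [0.5046, 0.0913, 0.2987]
tool_rot: [-3.141, -0.001, 2.632]
contact_force: [-0.8, 0.3, 0.1]
opening: 0.0459
grip_force: 0.0
1 hidden 0
2 124 [0.6262 0.1165] len/thick [0.0136 0.045 ] turn 1.562
3 116 [ 0.6514 -0.0038] len/thick [0.0124 0.0466] turn 0.767
4 121 [ 0.5308 -0.0292] len/thick [0.0126 0.0448] turn 1.54
t 13.63 delta mm [-0.5  0.3 59.9] roll -0.002 F [-0.6  0.2  1. ] rot [-3.141e+00 -1.000e-03  2.633e+00]
```

Knobs 2 and 4 are tight, 3 is at half way. Now knob 1.

```bash
python3 -m crank '[[0,-0.5,0,35,0],[0,-0.5,0,60,0],[0,-0.5,0,60,0],[-1,-0.5,0,60,0],[-1,-0.5,0,60,0],[-1,-0.5,0,60,0],[-1,-0.5,0,60,0],[-1,-0.5,0,60,0],[-1,-0.5,0,60,0],[-1,-0.5,0,60,0],[-1,-0.5,0,60,0],[-1,-0.5,0,60,0]]'; python3 -m crank '[[-1,0,0,0,0],[-1,0,0,0,0.1],[-1,0,0,0,0.2],[-1,0,0,0,0.3],[-1,0,0,0,0.4],[-1,0,0,0,0.5],[-1,0,0,0,0.6],[-1,0,0,0,0.7],[-1,0,0,0,0.8],[-1,0,0,0,0.84],[-1,0,0,0,0.84],[-1,0,0,0,0.84]]';  python3 -m crank '[[0,0,0,0,0],[0,0,0,0,0],[0,0,0,0,0],[0,0,0,0,0],[0,0,0,0,0],[0,0,0,-40,0],[0,0,0,-60,0],[0,0,0,-60,0],[0,0,0,-60,0]]'; python3 -c "
from h import *
go(3,.30,.208-.77)"
```

```text
time: 14.63
tool_pos: [0.5056, 0.0914, 0.2403]
tool_rot: [3.14, 0.002, 2.635]
contact_force: [0.9, 2.7, 6.3]
opening: 0.0121
grip_force: 15.0
time: 15.63
tool_pos: [0.505, 0.0909, 0.2403]
tool_rot: [-3.141, 0.0, 1.795]
contact_force: [-2.8, -0.8, 9.3]
opening: 0.0118
grip_force: 15.0
time: 16.38
tool_pos: [0.5054, 0.0911, 0.3003]
tool_rot: [3.139, 0.0, 1.795]
contact_force: [0.3, -0.6, 0.5]
opening: 0.046
grip_force: 0.0
t 16.38 delta mm [-124.3  121.     0.6] roll -0.785 F [ 0.3 -0.6  0.5] rot [3.139 0.    1.795]
```

```bash
python3 -m crank '[[0,-124,121,0,-0.785],[0,-124,121,0,-0.785],[0,-124,121,0,-0.785],[0,-124,121,0,-0.785],[0,-124,121,0,-0.785],[0,-124,121,0,-0.785],[0,-124,121,0,-0.785],[0,-124,121,0,-0.785],[0,-124,121,0,-0.785],[0,-124,121,0,-0.785]]'; python3 - <<'E'
from h import *
go(3,.239,.208-.77)
E
```

```text
time: 17.22
tool_pos: [0.6505, -0.0028, 0.2985]
tool_rot: [-3.141, -0.001, 2.579]
contact_force: [0.6, -0.0, -0.4]
opening: 0.0459
grip_force: 0.0
t 17.22 delta mm [-0.8 -0.  59.5] roll -0.001 F [ 0.6 -0.  -0.4] rot [-3.141e+00 -1.000e-03  2.579e+00]
```

```bash
python3 -m crank '[[0,-0.5,0,35,0],[0,-0.5,0,60,0],[0,-0.5,0,60,0],[-1,-0.5,0,60,0],[-1,-0.5,0,60,0],[-1,-0.5,0,60,0],[-1,-0.5,0,60,0],[-1,-0.5,0,60,0],[-1,-0.5,0,60,0],[-1,-0.5,0,60,0],[-1,-0.5,0,60,0],[-1,-0.5,0,60,0]]'; python3 -m crank '[[-1,0,0,0,0],[-1,0,0,0,0.1],[-1,0,0,0,0.2],[-1,0,0,0,0.3],[-1,0,0,0,0.4],[-1,0,0,0,0.5],[-1,0,0,0,0.6],[-1,0,0,0,0.7],[-1,0,0,0,0.785],[-1,0,0,0,0.785],[-1,0,0,0,0.785]]';  python3 -m crank '[[0,0,0,0,0],[0,0,0,0,0],[0,0,0,0,0],[0,0,0,0,0],[0,0,0,0,0],[0,0,0,-40,0],[0,0,0,-80,0],[0,140,0,-100,0],[0,140,0,-100,0],[0,140,0,-100,0],[0,140,0,-100,0],[0,140,0,-100,0]]'; python3 -c "
from h import *
knobs();print(telemetry.observe()['tool_pos'])"
```

```text
time: 18.22
tool_pos: [0.6513, -0.0032, 0.2405]
tool_rot: [3.141, 0.001, 2.58]
contact_force: [-1.0, 0.6, 5.1]
opening: 0.0117
grip_force: 15.0
time: 19.13
tool_pos: [0.6514, -0.0032, 0.2405]
tool_rot: [3.14, 0.0, 1.794]
contact_force: [-1.3, 0.5, 6.8]
opening: 0.0119
grip_force: 15.0
time: 20.13
tool_pos: [0.619, 0.1374, 0.3404]
tool_rot: [3.14, -0.001, 1.8]
contact_force: [-0.1, -0.5, -0.3]
opening: 0.0457
grip_force: 0.0
1 62 [0.508 0.08 ] len/thick [0.0125 0.0216] turn 1.478
2 25 [0.6299 0.0995] len/thick [0.0093 0.0127] turn 0.203
3 124 [ 0.6513 -0.0035] len/thick [0.0136 0.0453] turn 1.558
4 119 [ 0.5307 -0.029 ] len/thick [0.0126 0.0446] turn 1.544
[0.61952099 0.13526435 0.33983051]
```

View pics/last.png

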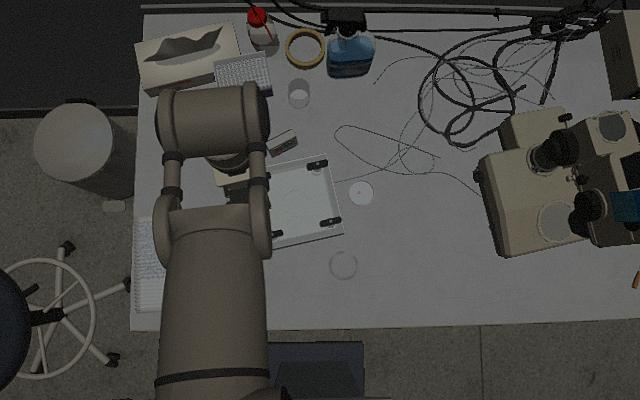

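Knobs 3 (317,163) and 4 (329,221) are tight, and the dish is still at (360,193). The arm partly hides knobs 1 and 2, so I'll move it aside.

```bash
python3 -m crank '[[0,160,30,-20,0],[0,160,30,-20,0],[0,160,30,-20,0],[0,160,30,-20,0],[0,160,30,-20,0],[0,160,30,-20,0],[0,160,30,-20,0],[0,160,30,-20,0]]'; python3 -c "
from h import *
knobs();print(telemetry.observe()['contact_force'])"
```

```text
time: 20.85
tool_pos: [0.6144, 0.2939, 0.3589]
tool_rot: [-3.141, 0.001, 1.793]
contact_force: [0.1, -0.0, -0.4]
opening: 0.0457
grip_force: 0.0
1 121 [0.5056 0.0911] len/thick [0.0125 0.0456] turn 1.553
2 125 [0.6261 0.1165] len/thick [0.0137 0.0447] turn 1.56
3 124 [ 0.6513 -0.0034] len/thick [0.0136 0.0456] turn 1.551
4 119 [ 0.5309 -0.0291] len/thick [0.0126 0.045 ] turn 1.536
[-1.16717246 -0.67040756 -0.20689736]
```

```bash
python3 -c "
from cell import ticket
print(ticket.hand_in())"
```

```text
the job is handed in; nothing more can be done
None
```

I brought the loose knobs 2 and 4 to half way, then tightened that pair and afterwards knobs 1 and 3; all four measured 1.54–1.56 rad, the dish was not disturbed, and the job was handed in at about 21 s.

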